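# Tidy the checkout counter for the next shift

### The job

Tidy the checkout counter: lay the larger card terminal and the smaller card reader flat, keys up, each in the charging cradle of its own size, and stand the thick and the thin till roll upright, each in the round dish of its own size. Everything must sit fully down on the floor of its holder, set down rather than dropped. Leave the mouse and the stapler where they are.

Things in the scene. Friction and masses are not known exactly. Their poses are not given: they have to be found in the camera images.
- terminal_mid (a point): Card terminal, the larger of the two keypad handsets: a black rectangular handset lying flat on the counter, keys and screen up; 64 mm wide (x), 140 mm long (y), 34 mm thick, mass about 0.32 kg. Point at its centre, 17 mm above its underside; y runs along its length towards the screen end, z up.
- reader_mid (a point): Card reader, the smaller of the two keypad handsets: a black rectangular handset lying flat on the counter, keys and screen up; 50 mm wide (x), 92 mm long (y), 28 mm thick, mass about 0.17 kg. Point at its centre, 14 mm above its underside; y runs along its length towards the screen end, z up.
- wide_roll_mid (a point): Thick till roll: a firm, tightly wound white paper cylinder, 62 mm in diameter and 58 mm tall, standing on end on the counter, mass about 0.15 kg. Point at its centre, 29 mm above its underside; z is its axis, up.
- slim_roll_mid (a point): Thin till roll: a firm, tightly wound white paper cylinder, 40 mm in diameter and 58 mm tall, standing on end on the counter, mass about 0.07 kg. Point at its centre, 29 mm above its underside; z is its axis, up.
- terminal_cradle: The larger cradle. Fixed grey plastic charging cradle, an open flat tray: pocket 78 mm wide (x) by 154 mm long (y) inside, floor 4 mm thick, rim 5 mm thick with its top 14 mm above the counter; the middle 64 mm of each long side has no rim, leaving room for fingers. Origin on the counter under the tray's centre; z up, y along its length. Takes the card terminal lying flat, keys up, either way round, with 7 mm of play on every side.
- reader_cradle: The smaller cradle. Fixed grey plastic charging cradle, an open flat tray: pocket 64 mm wide (x) by 106 mm long (y) inside, floor 4 mm thick, rim 5 mm thick with its top 14 mm above the counter; the middle 56 mm of each long side has no rim, leaving room for fingers. Origin on the counter under the tray's centre; z up, y along its length. Takes the card reader lying flat, keys up, either way round, with 7 mm of play on every side.
- wide_dish: The larger dish. Fixed grey plastic round dish, inside diameter 78 mm, outside 86 mm, floor 4 mm thick, rim top 14 mm above the counter. Origin on the counter under its centre, z up. Takes the thick roll standing upright, with 8 mm of play all round.
- slim_dish: The smaller dish. Fixed grey plastic round dish, inside diameter 56 mm, outside 64 mm, floor 4 mm thick, rim top 14 mm above the counter. Origin on the counter under its centre, z up. Takes the thin roll standing upright, with 8 mm of play all round.
- mouse_mid (a point): Bystander: black computer mouse, 62 x 104 x 32 mm, loose on the far side of the counter. Point at its centre. Leave it alone.
- stapler_mid (a point): Bystander: grey stapler, 36 x 130 mm and 44 mm high, loose on the far side of the counter. Point at its centre. Leave it alone.
Not all that is in view belongs to the job. Leave any orange, red or yellow look-alike of the wide_dish alone.

How it is judged (in metres and radians):
At the end, for the whole second after the job is handed in: Each of the four rests in its own-size holder: centre within 12 mm sideways and 4 mm in height of fully seated at the holder's centre, upright or keys up within 0.08 rad, handsets aligned within 0.2 rad either way round; released, at rest; mouse and stapler within 30 mm of their start (horizontal distance between terminal_mid and terminal_cradle below 0.012 m and z of terminal_mid in the frame of terminal_cradle between 0.017 and 0.025 m and angle between each of terminal_mid, reader_mid, wide_roll_mid, slim_roll_mid's own z axis and vertical below 0.08 rad and linear speed of each of terminal, reader, wide_roll, slim_roll below 0.02 m/s and angular speed of each of terminal, reader, wide_roll, slim_roll below 0.2 rad/s and angle between the x axis of terminal_mid and the x axis of terminal_cradle, either way round below 0.2 rad and horizontal distance between reader_mid and reader_cradle below 0.012 m and z of reader_mid in the frame of reader_cradle between 0.014 and 0.022 m and angle between the x axis of reader_mid and the x axis of reader_cradle, either way round below 0.2 rad and horizontal distance between wide_roll_mid and wide_dish below 0.012 m and z of wide_roll_mid in the frame of wide_dish between 0.029 and 0.037 m and horizontal distance between slim_roll_mid and slim_dish below 0.012 m and z of slim_roll_mid in the frame of slim_dish between 0.029 and 0.037 m and distance of each of mouse_mid, stapler_mid from where it was at the start of the episode below 0.03 m); the robot touches nothing.
It fails at once if a terminal, reader or roll is dropped: out of the fingers while its centre is more than 85 mm above the counter ((height (world z) of terminal_mid above 0.085 m and contact force between terminal and the fingers below 0.01 N) or (height (world z) of reader_mid above 0.085 m and contact force between reader and the fingers below 0.01 N) or (height (world z) of wide_roll_mid above 0.085 m and contact force between wide_roll and the fingers below 0.01 N) or (height (world z) of slim_roll_mid above 0.085 m and contact force between slim_roll and the fingers below 0.01 N)).
It fails at once if the mouse or the stapler is moved more than 30 mm (distance of any of mouse_mid, stapler_mid from where it was at the start of the episode above 0.03 m).
It also fails if it takes over 104 s, if anything falls off the work surface, if the arm or the gripper's body presses on something with over 40 N, if the wrist force passes 120 N, or if a joint passes its speed limit or range.

### The arm

A 7-joint arm with a two-finger parallel gripper is mounted at the origin on the work surface. World frame = base frame: x ahead of the robot, y to its left, z up, the work surface at z = 0. Lengths are in mm, angles in rad, forces in N, time in s.
With the tool pointing down it reaches from about 350 to 900 mm from the base axis. Payload 19.9 kg.
Tool frame: the origin (TCP) lies at the very end of the fingers, on their centre line; the grasp point (between the pads) lies robot.hold_point_z behind it (robot.hold_point_z is the distance from the TCP to the grasp point, in mm); z points along the fingers, x is the direction in which the jaws open and shut, and the axes are right-handed (so a half turn about z gives the same grasp; the last joint's range is limited). The gripper opens to 94 mm and grips with 3 to 60 N. Pads are 16 mm wide; open, the fingers measure 119 mm over their backs; the gripper's body (75 mm by 177 mm) begins 78 mm behind the grasp point.
Start: joints at [1.089, 0.417, -0.01, 1.614, 0.005, 1.111, -0.053], TCP at [266.09, -565.504, 205.425] pointing down, gripper open.
Joint ranges: [-2.81, 2.81], [-0.39, 2.02], [-1.27, 1.25], [0.06, 2.57], [-1.19, 4.33], [0.19, 2], [-2.82, 2.82]. Speed limits (rad/s): [1.89, 1.89, 2.39, 2.39, 3.01, 3.01, 3.01].

### API

Orientations are given as a rotation vector (axis times angle).
In Python, from plant import robot, grab_frame, get_calibration gives the robot as it stands.
- The arm moves only by the tool arm_command, never from a script. Its argument "motion" is a list of rows, each a list of 3 entries, a list of its own where there are three numbers: the shift along the tool's x, y, z normalised to -1 to 1, where 1 is 0.1 m, then the turn, a rotation vector about the tool's x, y, z normalised to -1 to 1, where 1 is 90 degrees, then the gripper's target within -1 to 1 (shut at 1, half-way at 0, fully open at -1). In form: [[[tx, ty, tz], [ax, ay, az], jaw], ...]. A call has 1 to 12 rows; each row is the pose to reach, as a shift and turn from the pose measured when the call began, along the tool's axes at that moment; what a row does not reach only later rows make up. A row lasts 1/8 s, in which the tool goes at most 62.5 mm and 10.7 degrees, less where a joint would pass 70% of its speed; a pose out of reach is approached as far as the arm can. A call with a number of a shift or a turn outside -1 to 1 is refused whole. A call with a gripper value outside its range is refused whole. The fingers move at their own pace and stop on an object; "grip_force" is the grip in N (left out, the last holds). Time passes only in rows, so rows that repeat a pose let the fingers close. It gives the time, the measured TCP pose, the force and the opening at its end, in the units of the state.
- robot.state(): the state, without advancing time (a new reading comes with each control period).
- grab_frame(name): name is "side" or "top" or "wrist"; returns the picture (384x512x3 uint8, red, green, blue); there is no depth.
- get_calibration(name): a dict with "K" (3x3 intrinsics, pixels), "camera_from_world" (4x4, takes a point from world to camera coordinates). Camera axes: x right, y down, z forward; pixel columns grow to the right and rows downward; lengths in mm; the calibration is good to about 2 mm. A picture is of the moment at which its call begins: read the wrist's pose just before it. get_calibration takes no time and is no camera call; for the wrist camera it gives the pose at the moment of the call.
- robot.hand_in(): hands the job in, once; it reports no verdict.
The state is a dict: "clock": time; "joint_positions": joint angles; "dq": joint speeds; "joint_efforts": joint torques, N m; "tcp_pos": TCP position; "eef_rot": TCP orientation; "wrist_force": force on the tool from outside, world axes, zero at the start; "ft_torque": the same for the moment, N m; "gripper_width": finger opening in mm.
Only numpy, scipy, OpenCV 4.12 (cv2) and the standard library are available. Lean on these libraries where they do the work, as an engineer would, in place of code of your own. Each camera call takes 0.05 s, during which the arm holds its last target. There are 200 camera calls.

## Working session

There is one attempt and no reset: what is moved stays moved. The work goes in short steps, Python scripts to look and compute and a tool call to move; the robot and the scene stay as the last step left them, time stands still between calls to the robot, and variables do not carry over. Pictures are saved under pics/ and viewed, about 12 in all and at most 16, crops included, and the job is handed in when it is done.

Besides the shell and the picture viewer there is one more tool, called after "Emit:" as a command line: name --argument value ..., lists and objects as JSON in quotes. arm_command: Moves the arm, as the interface text tells. Its arguments: {"type":"object","properties":{"motion":{"type":"array"},"grip_force":{"type":"number"}},"required":["motion"]}

```bash
ls; mkdir -p pics; python3 - <<'E'
from plant import robot, grab_frame, get_calibration
import cv2
s=robot.state(); print({k:s[k] for k in('clock','tcp_pos','eef_rot','gripper_width','wrist_force')}, robot.hold_point_z)
for n in('top','side'):
    f=grab_frame(n); cv2.imwrite(f'pics/{n}0.png',f[:,:,::-1]); c=get_calibration(n); print(n,c)
E
```

```text
pics
{'clock': 0.0, 'tcp_pos': array([ 265.94986032, -565.18112017,  204.8280423 ]), 'eef_rot': array([-2.65207965e+00,  1.68298096e+00,  1.66493600e-03]), 'gripper_width': 93.7869423765686, 'wrist_force': array([-0.96296831,  0.04951594,  0.09966671])} 18.8
top {'K': array([[487.31248933,   0.        , 254.33458649],
       [  0.        , 487.31248933, 202.21527654],
       [  0.        ,   0.        ,   1.        ]]), 'camera_from_world': array([[-8.94436857e-03, -9.99940075e-01,  6.31220482e-03,
         2.63790195e+00],
       [-9.81924591e-01,  7.58938399e-03, -1.89120328e-01,
         5.35750995e+02],
       [ 1.89061090e-01, -7.88967106e-03, -9.81933632e-01,
         1.03213723e+03],
       [ 0.00000000e+00,  0.00000000e+00,  0.00000000e+00,
         1.00000000e+00]])}
side {'K': array([[487.91657188,   0.        , 255.05947473],
       [  0.        , 487.91657188, 185.3308132 ],
       [  0.        ,   0.        ,   1.        ]]), 'camera_from_world': array([[-8.85844381e-01, -4.63775676e-01,  1.38511788e-02,
         4.81520807e+02],
       [-3.08297711e-01,  5.66035945e-01, -7.64562509e-01,
         1.90508321e+02],
       [ 3.46745229e-01, -6.81553689e-01, -6.44400741e-01,
         1.14931264e+03],
       [ 0.00000000e+00,  0.00000000e+00,  0.00000000e+00,
         1.00000000e+00]])}
```

View pics/top0.png

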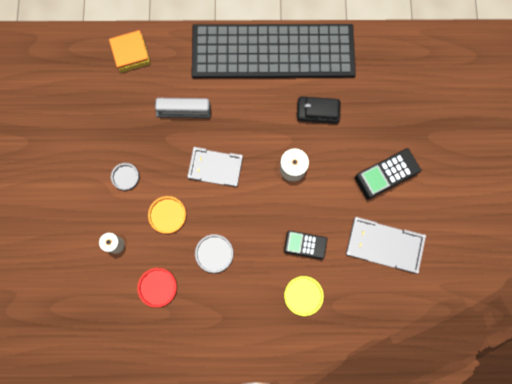

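View pics/side0.png

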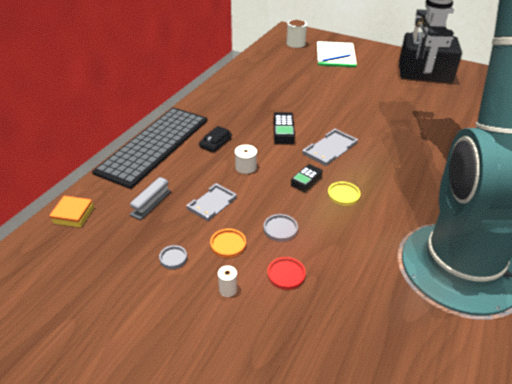

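```bash
cat >h.py <<'E'
import numpy as np, cv2
from plant import robot, grab_frame, get_calibration
from scipy.spatial.transform import Rotation as R
def cast(c,uv,z):
    T=c['camera_from_world']; Rm=T[:3,:3]; o=-Rm.T@T[:3,3]
    d=Rm.T@np.linalg.inv(c['K'])@np.array([uv[0],uv[1],1.]); return o+d*(z-o[2])/d[2]
def proj(c,p):
    q=c['K']@(c['camera_from_world']@np.append(p,1))[:3]; return q[:2]/q[2]
def mask(f):
    f=f.astype(int); return (((f[:,:,0]-f[:,:,2])<12)*255).astype(np.uint8)
E
python3 - <<'E'
from h import *
f=cv2.imread('pics/top0.png')[:,:,::-1]; c=get_calibration('top')
m=mask(f); big=cv2.resize(np.hstack([f[80:300,80:440,::-1]]),None,fx=2.2,fy=2.2,interpolation=cv2.INTER_CUBIC)
H={'terminal':(388,174,17),'reader':(306,245,14),'wroll':(294,165,29),'sroll':(112,244,29),'tcr':(386,245,7),'rcr':(215,167,7),'wdish':(214,254,7),'sdish':(125,177,7),'mouse':(319,110,16),'stapler':(183,107,22)}
cs,_=cv2.findContours(m,cv2.RETR_EXTERNAL,cv2.CHAIN_APPROX_NONE)
for k,(u,v,z) in H.items():
    best=[q for q in cs if cv2.contourArea(cv2.convexHull(q))>80 and cv2.pointPolygonTest(cv2.convexHull(q),(u,v),False)>=0]
    if not best: print(k,'none'); continue
    q=cv2.convexHull(max(best,key=cv2.contourArea)); M=cv2.moments(q); uv=(M['m10']/M['m00'],M['m01']/M['m00'])
    cv2.polylines(big,[((q-[80,80])*2.2+1.1).astype(int)],True,(255,0,255),1)
    w=np.array([cast(c,p,z) [:2] for p in q[:,0]],np.float32); r=cv2.minAreaRect(w)
    b=cv2.boxPoints(r); e=[b[1]-b[0],b[2]-b[1]]; l=max(e,key=np.linalg.norm)
    print(k,cast(c,uv,z)[:2].round(1),'rect',np.round(r[0],1),np.round(sorted(r[1]),1),'long dir deg',round(np.degrees(np.arctan2(l[1],l[0]))%180,1))
hsv=f.astype(int)
for k in('terminal','reader'):
    u,v,z=H[k]; sub=hsv[v-28:v+28,u-35:u+35]
    g=(sub[:,:,1]-sub[:,:,0]>30); w=(sub.min(2)>170)
    P=[cast(c,np.argwhere(x)[:,::-1].mean(0)+[u-35,v-28],2*z)[:2] for x in(g,w)]
    d=P[0]-P[1]; print(k,'green-white deg',np.degrees(np.arctan2(d[1],d[0])),g.sum(),w.sum())
cv2.imwrite('pics/seg0.png',big)
cw=get_calibration('wrist'); T=cw['camera_from_world']; s=robot.state(); Rt=R.from_rotvec(s['eef_rot']).as_matrix(); print('wristcam in tool',Rt.T@(-T[:3,:3].T@T[:3,3]-s['tcp_pos']),(T[:3,:3]@Rt).round(2)); print(cw['K'][0,0]); print('tool R',Rt.round(2))
E
```

```text
terminal [ 607.7 -311.4] rect [ 608.  -311.5] [ 62.1 144.5] long dir deg 116.9
reader [ 444.3 -116. ] rect [ 444.6 -116.4] [49.1 89. ] long dir deg 79.6
wroll [634.1 -94.9] rect [634.  -94.3] [60.  62.2] long dir deg 178.3
sroll [452.6 324.3] rect [452.8 324.6] [38.4 39. ] long dir deg 46.2
tcr [ 442.5 -300.4] rect [ 443.  -300.2] [ 88.8 165.4] long dir deg 74.5
rcr [629.7  89.7] rect [630.   89.7] [ 75.8 116.5] long dir deg 79.9
wdish [426.4  90.7] rect [426.8  90.4] [81.7 83.9] long dir deg 180.0
sdish [607.7 299.6] rect [607.9 300.2] [60.1 63.1] long dir deg 89.6
mouse [ 766.2 -156.6] rect [ 766.1 -156.5] [58.9 98.3] long dir deg 85.4
stapler [770.5 165.6] rect [770.1 166.4] [ 45.1 126.6] long dir deg 89.6
terminal green-white deg 116.96865102201049 370 475
reader green-white deg 76.50324964787026 204 423
wristcam in tool [   0.27014119  -76.0283181  -179.13370586] [[ 1.   -0.   -0.  ]
 [ 0.    0.96 -0.26]
 [ 0.    0.26  0.96]]
333.6795359025816
tool R [[ 0.43 -0.9  -0.  ]
 [-0.9  -0.43  0.  ]
 [-0.    0.   -1.  ]]
```

View pics/seg0.png

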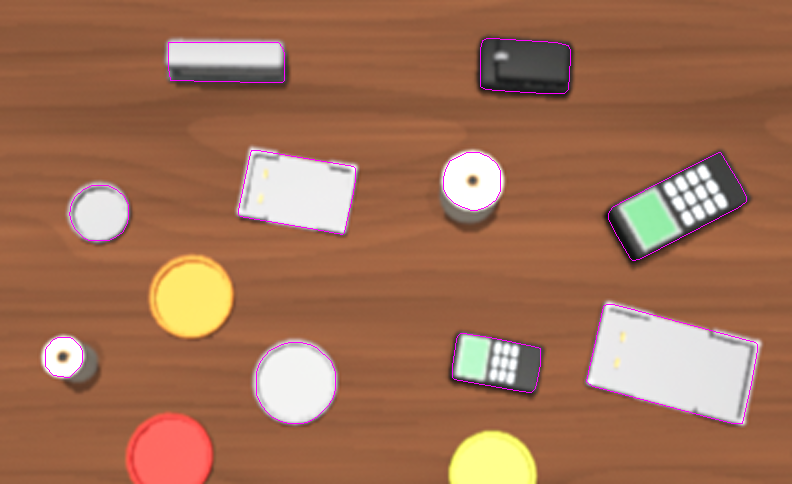

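```bash
cat >>h.py <<'E'
def plan(x,y,z,yaw):
    "print tool-axis calls from the present pose to a down-pointing pose; turn goes with call 1"
    s=robot.state(); A=R.from_rotvec(s['eef_rot']).as_matrix(); a=np.radians(yaw); p=s['tcp_pos']
    def B(a): return np.array([[np.cos(a),np.sin(a),0],[np.sin(a),-np.cos(a),0],[0,0,-1.]]).T.T
    cand=[B(a),B(a+np.pi)]
    rv=[R.from_matrix(A.T@b).as_rotvec() for b in cand]; i=int(np.argmin([np.linalg.norm(v) for v in rv]))
    d=np.array([x,y,z])-p
    for k in range(1,9):
        t1=A.T@d/k/100; t2=cand[i].T@d/k/100
        if max(abs(t1).max(),abs(t2).max() if k>1 else 0)<=1: break
    print('at',p.round(1),'yaw',np.degrees(np.arctan2(A[1,0],A[0,0])).round(1),'w',round(s['gripper_width'],1),'t',round(s['clock'],2))
    print('call1',t1.round(3),'turn',(rv[i]/(np.pi/2)).round(3)); 
    if k>1: print(k-1,'more of',t2.round(3))
E
python3 - <<'E'
from h import *
c=get_calibration('top')
f=cv2.imread('pics/top0.png')[:,:,::-1]; m=mask(f); cs,_=cv2.findContours(m,cv2.RETR_EXTERNAL,cv2.CHAIN_APPROX_NONE)
for u,v in((294,163),(110,243)):
    q=[q for q in cs if cv2.pointPolygonTest(cv2.convexHull(q),(u,v),False)>=0 and cv2.contourArea(q)>80][0]; (o,r)=cv2.minEnclosingCircle(q); print(o,r,cast(c,o,58).round(1))
plan(608,-311,110,27)
E
```

```text
(294.211181640625, 161.68634033203125) 13.620513916015625 [626.4 -92.2  58. ]
(108.45454406738281, 242.0) 9.353139877319336 [449.  315.6  58. ]
at [ 266.  -565.2  204.9] yaw -64.8 w 94.1 t 0.1
call1 [-0.169 -0.835  0.19 ] turn [0.001 0.    0.98 ]
4 more of [-0.84   0.142  0.19 ]
```

```bash
sed -i "s/i=int(np.argmin.*/i=int(np.argmin([abs(np.angle(np.exp(1j*(a+q-np.arctan2(y,x))))) for q in (0,np.pi)]))/" h.py; python3 -c "
from h import *
plan(608,-311,110,27)"
```

```text
at [ 266.  -565.2  204.9] yaw -64.8 w 94.1 t 0.1
call1 [-0.169 -0.835  0.19 ] turn [-0.00e+00  1.00e-03 -1.02e+00]
4 more of [ 0.84  -0.142  0.19 ]
```

Emit:
arm_command --motion '[[[-0.17,-0.83,0.19],[0,0,-1],-1],[[-0.17,-0.83,0.19],[0,0,-1],-1],[[-0.17,-0.83,0.19],[0,0,-1],-1],[[-0.17,-0.83,0.19],[0,0,-1],-1],[[-0.17,-0.83,0.19],[0,0,-1],-1],[[-0.17,-0.83,0.19],[0,0,-1],-1],[[-0.17,-0.83,0.19],[0,0,-1],-1],[[-0.17,-0.83,0.19],[0,0,-1],-1],[[-0.17,-0.83,0.19],[0,0,-1],-1],[[-0.17,-0.83,0.19],[0,0,-1],-1]]' --grip_force 20

```text
clock: 1.35
tcp_pos: [333.6, -514.4, 185.6]
eef_rot: [-3.065, -0.684, 0.001]
wrist_force: [-0.5, 0.2, 0.1]
gripper_width: 94.2
```

Emit:
arm_command --motion '[[[0.84,-0.14,0.19],[0,0,-0.02],-1],[[0.84,-0.14,0.19],[0,0,-0.02],-1],[[0.84,-0.14,0.19],[0,0,-0.02],-1],[[0.84,-0.14,0.19],[0,0,-0.02],-1]]'

```text
clock: 1.85
tcp_pos: [402.9, -466.7, 166.6]
eef_rot: [-3.054, -0.729, 0.001]
wrist_force: [-0.8, -0.4, 0.1]
gripper_width: 93.9
```

Emit:
arm_command --motion '[[[0.84,-0.14,0.19],[0,0,0],-1],[[0.84,-0.14,0.19],[0,0,0],-1],[[0.84,-0.14,0.19],[0,0,0],-1],[[0.84,-0.14,0.19],[0,0,0],-1]]'

```text
clock: 2.35
tcp_pos: [470.1, -417.9, 147.8]
eef_rot: [-3.056, -0.725, 0.002]
wrist_force: [0.0, -0.1, -0.6]
gripper_width: 94.1
```

Emit:
arm_command --motion '[[[0.84,-0.14,0.19],[0,0,0],-1],[[0.84,-0.14,0.19],[0,0,0],-1],[[0.84,-0.14,0.19],[0,0,0],-1],[[0.84,-0.14,0.19],[0,0,0],-1]]'

```text
clock: 2.85
tcp_pos: [537.6, -369.4, 129.0]
eef_rot: [3.057, 0.722, -0.003]
wrist_force: [0.3, -0.5, 0.1]
gripper_width: 93.7
```

Emit:
arm_command --motion '[[[0.84,-0.14,0.19],[0,0,0],-1],[[0.84,-0.14,0.19],[0,0,0],-1],[[0.84,-0.14,0.19],[0,0,0],-1],[[0.84,-0.14,0.19],[0,0,0],-1]]'

```text
clock: 3.35
tcp_pos: [605.2, -321.2, 110.1]
eef_rot: [3.057, 0.719, -0.004]
wrist_force: [-0.7, 0.3, 0.2]
gripper_width: 93.9
```

```bash
cat >>h.py <<'E'
def wrist(name,pt=None,dirn=None,z=0):
    c=get_calibration('wrist'); f=grab_frame('wrist'); g=f[:,:,::-1].copy()
    cv2.imwrite(f'pics/{name}_raw.png',g)
    if pt is not None:
        e=np.array([np.cos(np.radians(dirn)),np.sin(np.radians(dirn)),0])*50; p=np.array([pt[0],pt[1],z])
        cv2.line(g,tuple(int(v) for v in proj(c,p-e)),tuple(int(v) for v in proj(c,p+e)),(255,0,255),1)
        cv2.drawMarker(g,tuple(int(v) for v in proj(c,p)),(0,0,255),0,14,1)
    cv2.imwrite(f'pics/{name}.png',g); return c,f
E
python3 -c "
from h import *
c,f=wrist('w1',(608,-311),117,34)
m=mask(f); m[:60]=m[:60]
cs,_=cv2.findContours(m,cv2.RETR_EXTERNAL,cv2.CHAIN_APPROX_NONE)
for q in cs:
    if cv2.contourArea(q)<800: continue
    q=cv2.convexHull(q); M=cv2.moments(q); uv=(M['m10']/M['m00'],M['m01']/M['m00']); print(M['m00'],np.round(uv),cast(c,uv,17)[:2].round(1))
plan(608,-311,6,27)"
```

```text
59736.0 [252. 324.] [ 660.3 -440. ]
12786.5 [264. 179.] [ 606.  -308.5]
2001.5 [497. 125.] [ 753.5 -185.4]
22242.5 [88. 81.] [ 447.9 -299.8]
at [ 605.2 -321.2  110.3] yaw 26.5 w 94.2 t 3.4
call1 [ 0.037 -0.04   0.521] turn [ 0.     0.002 -0.006]
1 more of [ 0.036 -0.039  0.521]
```

View pics/w1.png

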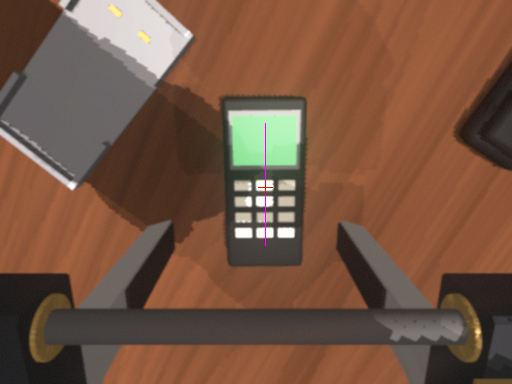

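Emit:
arm_command --motion '[[[0.065,-0.09,0.3],[0,0,-0.005],-1],[[0.065,-0.09,0.5],[0,0,-0.005],-1],[[0.065,-0.09,0.5],[0,0,-0.005],-1],[[0.065,-0.09,0.5],[0,0,-0.005],-1]]' --grip_force 25

```text
clock: 3.9
tcp_pos: [607.1, -311.1, 61.1]
eef_rot: [3.054, 0.729, -0.003]
wrist_force: [-0.2, -0.0, 0.4]
gripper_width: 94.1
```

Emit:
arm_command --motion '[[[0,0,0.2],[0,0,0],-1],[[0,0,0.4],[0,0,0],-1],[[0,0,0.53],[0,0,0],-1],[[0,0,0.53],[0,0,0],-1],[[0,0,0.53],[0,0,0],1],[[0,0,0.53],[0,0,0],1],[[0,0,0.53],[0,0,0],1],[[0,0,0.53],[0,0,0],1],[[0,0,0.53],[0,0,0],1],[[0,0,0.53],[0,0,0],1],[[0,0,0.53],[0,0,0],1],[[0,0,0.53],[0,0,0],1]]'

```text
clock: 5.4
tcp_pos: [607.2, -311.3, 8.5]
eef_rot: [3.054, 0.729, -0.003]
wrist_force: [-1.6, 0.6, 5.4]
gripper_width: 63.9
```

Emit:
arm_command --motion '[[[0,0,-0.15],[0,0,0],1],[[0,0,-0.3],[0,0,0],1],[[0,0,-0.4],[0,0,0],1],[[0,0,-0.4],[0,0,0],1]]'

```text
clock: 5.9
tcp_pos: [607.7, -311.5, 49.6]
eef_rot: [3.053, 0.729, -0.001]
wrist_force: [-0.2, 0.2, -2.8]
gripper_width: 63.9
```

```bash
python3 -c "
from h import *
plan(443,-300,48,-15.5)"
```

```text
at [ 607.7 -311.5   49.6] yaw 26.9 w 63.9 t 5.9
call1 [-0.709 -0.423  0.008] turn [0.002 0.    0.471]
1 more of [-0.809  0.165  0.008]
```

Emit:
arm_command --motion '[[[-0.15,-0.1,0],[0,0,0.1],1],[[-0.35,-0.2,0],[0,0,0.2],1],[[-0.55,-0.3,0],[0,0,0.3],1],[[-0.71,-0.42,0],[0,0,0.4],1],[[-0.71,-0.42,0],[0,0,0.47],1],[[-0.71,-0.42,0],[0,0,0.47],1]]'

```text
clock: 6.65
tcp_pos: [525.3, -306.0, 49.4]
eef_rot: [3.11, -0.42, 0.001]
wrist_force: [-0.6, -0.1, -3.2]
gripper_width: 64.1
```

Emit:
arm_command --motion '[[[-0.2,0.04,0],[0,0,0],1],[[-0.45,0.09,0],[0,0,0],1],[[-0.65,0.13,0],[0,0,0],1],[[-0.81,0.165,0],[0,0,0],1],[[-0.81,0.165,0],[0,0,0],1],[[-0.81,0.165,0],[0,0,0],1]]'

```text
clock: 7.4
tcp_pos: [443.7, -300.4, 49.5]
eef_rot: [3.11, -0.419, 0.002]
wrist_force: [-0.3, 0.3, -2.4]
gripper_width: 63.6
```

```bash
python3 -c "
from h import *
c,f=wrist('w2',(443,-300),74.5,4)
plan(443,-300,13,-15.5)
print(robot.state()['joint_positions'])"
```

```text
at [ 443.7 -300.3   49.5] yaw -15.3 w 63.9 t 7.45
call1 [-0.008 -0.002  0.365] turn [ 0.002 -0.001  0.002]
[ 0.70318555  0.47452801 -0.2055416   1.95300143  0.14494778  0.72574937
  0.14353532]
```

View pics/w2.png

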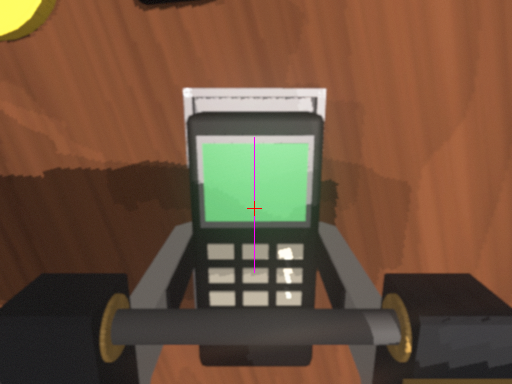

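```bash
python3 -c "
from h import *
c=get_calibration('wrist'); o=np.array([443.3,-300.2]); u=np.array([np.cos(np.radians(74.5)),np.sin(np.radians(74.5))])
for uv,z in(((255,113),75),((255,89),14),((255,365),75)): print(u@(cast(c,uv,z)[:2]-o))
for uv,z in(((184,92),14),((326,92),14),((188,125),75),((323,125),75)): print(np.array([u[1],-u[0]])@(cast(c,uv,z)[:2]-o))"
```

```text
69.64602984886938
81.33889358958089
-67.58735337267385
-43.83117416549843
43.74272493853959
-30.363063608522957
30.751903296818437
```

Emit:
arm_command --motion '[[[0,0,0.15],[0,0,0],1],[[0,0,0.27],[0,0,0],1],[[0,0,0.33],[0,0,0],1],[[0,0,0.355],[0,0,0],1],[[0,0,0.37],[0,0,0],1],[[0,0,0.375],[0,0,0],1],[[0,0,0.375],[0,0,0],1]]'

```text
clock: 8.32
tcp_pos: [443.8, -300.5, 12.5]
eef_rot: [3.11, -0.419, 0.002]
wrist_force: [-2.5, 1.4, 5.4]
gripper_width: 63.8
```

Emit:
arm_command --motion '[[[0,0,0],[0,0,0],-0.7],[[0,0,0],[0,0,0],-0.8],[[0,0,0],[0,0,0],-0.9],[[0,0,0],[0,0,0],-0.9],[[0,0,-0.2],[0,0,0],-0.9],[[0,0,-0.5],[0,0,0],-0.9],[[0,0,-1],[0,0,0],-1],[[0,0,-1],[0,0,0],-1],[[0,0,-1],[0,0,0],-1]]'

```text
clock: 9.45
tcp_pos: [443.4, -300.1, 112.1]
eef_rot: [3.11, -0.419, 0.002]
wrist_force: [-0.5, 0.7, 0.9]
gripper_width: 93.9
```

```bash
python3 -c "
from h import *
plan(444,-116,110,-11)"
```

```text
at [ 443.4 -300.1  112.1] yaw -15.3 w 93.9 t 9.45
call1 [-0.241 -0.888  0.007] turn [ 0.002 -0.001 -0.048]
1 more of [-0.173 -0.904  0.01 ]
```

Emit:
arm_command --motion '[[[-0.12,-0.4,0],[0,0,-0.05],-1],[[-0.24,-0.89,0],[0,0,-0.05],-1],[[-0.24,-0.89,0],[0,0,-0.05],-1],[[-0.24,-0.89,0],[0,0,-0.05],-1]]'

```text
clock: 9.95
tcp_pos: [443.5, -208.2, 111.0]
eef_rot: [3.124, -0.297, -0.0]
wrist_force: [-0.3, -0.6, -1.0]
gripper_width: 93.9
```

Emit:
arm_command --motion '[[[-0.1,-0.45,0],[0,0,0],-1],[[-0.17,-0.9,0],[0,0,0],-1],[[-0.17,-0.9,0],[0,0,0],-1],[[-0.17,-0.9,0],[0,0,0],-1]]'

```text
clock: 10.45
tcp_pos: [443.7, -117.7, 110.4]
eef_rot: [3.124, -0.299, -0.001]
wrist_force: [-0.2, -0.1, -0.1]
gripper_width: 94.0
```

```bash
python3 -c "
from h import *
c,f=wrist('w3',(444,-116),79,28)
m=mask(f); cs,_=cv2.findContours(m,cv2.RETR_EXTERNAL,cv2.CHAIN_APPROX_NONE)
for q in cs:
    if cv2.contourArea(q)<800: continue
    q=cv2.convexHull(q); M=cv2.moments(q); uv=(M['m10']/M['m00'],M['m01']/M['m00']); print(M['m00'],np.round(uv),cast(c,uv,14)[:2].round(1))
    w=np.array([cast(c,p,28)[:2] for p in q[:,0]],np.float32); b=cv2.boxPoints(cv2.minAreaRect(w)); l=max([b[1]-b[0],b[2]-b[1]],key=np.linalg.norm); print(np.degrees(np.arctan2(l[1],l[0]))%180)
plan(444,-116,6,-11)"
```

```text
61092.0 [257. 323.] [ 420.1 -248.4]
169.14731
6117.0 [255. 187.] [ 443.7 -115.4]
79.101524
3044.5 [492. 125.] [ 642.8 -100.5]
90.6678
at [ 443.6 -117.9  110.4] yaw -11.0 w 93.7 t 10.5
call1 [ 0.    -0.012  0.522] turn [0.002 0.    0.   ]
1 more of [-0.    -0.01   0.522]
```

View pics/w3.png

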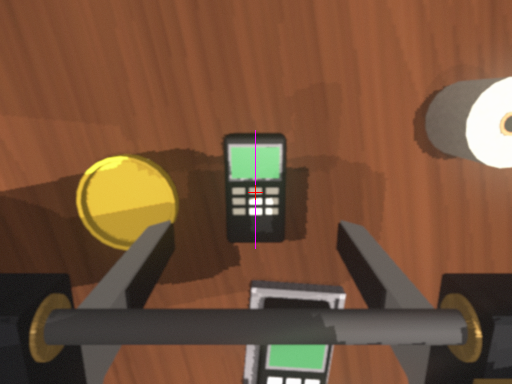

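Emit:
arm_command --motion '[[[0,-0.025,0.3],[0,0,0],-0.4],[[0,-0.025,0.5],[0,0,0],-0.4],[[0,-0.025,0.5],[0,0,0],-0.4],[[0,-0.025,0.5],[0,0,0],-0.4],[[0,-0.025,0.5],[0,0,0],-0.4]]'

```text
clock: 11.12
tcp_pos: [444.5, -116.1, 61.2]
eef_rot: [3.123, -0.3, 0.001]
wrist_force: [-0.0, 0.4, -0.8]
gripper_width: 65.8
```

Emit:
arm_command --motion '[[[0,0,0.2],[0,0,0],-0.4],[[0,0,0.4],[0,0,0],-0.4],[[0,0,0.56],[0,0,0],-0.4],[[0,0,0.56],[0,0,0],-0.4],[[0,0,0.56],[0,0,0],1],[[0,0,0.56],[0,0,0],1],[[0,0,0.56],[0,0,0],1],[[0,0,0.56],[0,0,0],1],[[0,0,0.56],[0,0,0],1],[[0,0,0.56],[0,0,0],1],[[0,0,0.56],[0,0,0],1]]'

```text
clock: 12.5
tcp_pos: [444.9, -116.4, 5.7]
eef_rot: [3.123, -0.3, 0.002]
wrist_force: [-1.9, 1.2, 8.1]
gripper_width: 49.8
```

Emit:
arm_command --motion '[[[0,0,-0.15],[0,0,0],1],[[0,0,-0.3],[0,0,0],1],[[0,0,-0.4],[0,0,0],1],[[0,0,-0.4],[0,0,0],1]]'

```text
clock: 13.0
tcp_pos: [445.4, -116.5, 46.7]
eef_rot: [3.123, -0.301, 0.005]
wrist_force: [-0.2, -0.3, -1.3]
gripper_width: 49.8
```

```bash
python3 -c "
from h import *
plan(630,90,45,-10)"
```

```text
at [ 445.4 -116.5   46.7] yaw -11.0 w 49.8 t 13.0
call1 [ 0.473 -0.793  0.004] turn [ 0.003 -0.002 -0.011]
2 more of [ 0.487 -0.785  0.006]
```

Emit:
arm_command --motion '[[[0.12,-0.2,0],[0,0,-0.01],1],[[0.3,-0.5,0],[0,0,-0.01],1],[[0.47,-0.79,0],[0,0,-0.01],1],[[0.47,-0.79,0],[0,0,-0.01],1]]'

```text
clock: 13.5
tcp_pos: [507.5, -45.8, 46.2]
eef_rot: [3.126, -0.272, 0.005]
wrist_force: [0.4, -0.7, -1.7]
gripper_width: 49.6
```

Emit:
arm_command --motion '[[[0.12,-0.2,0],[0,0,0],1],[[0.3,-0.5,0],[0,0,0],1],[[0.49,-0.785,0],[0,0,0],1],[[0.49,-0.785,0],[0,0,0],1]]'

```text
clock: 14.0
tcp_pos: [569.9, 24.7, 45.6]
eef_rot: [3.127, -0.268, 0.005]
wrist_force: [-0.7, -0.0, -1.5]
gripper_width: 50.0
```

Emit:
arm_command --motion '[[[0.12,-0.2,0],[0,0,0],1],[[0.3,-0.5,0],[0,0,0],1],[[0.42,-0.7,0],[0,0,0],1],[[0.49,-0.785,0],[0,0,0],1],[[0.49,-0.785,0],[0,0,0],1],[[0.49,-0.785,0],[0,0,0],1]]'

```text
clock: 14.75
tcp_pos: [630.9, 92.2, 45.4]
eef_rot: [3.127, -0.27, 0.004]
wrist_force: [-0.2, 0.2, -2.0]
gripper_width: 49.8
```

```bash
python3 -c "
from h import *
c,f=wrist('w4',(630,90),80,4)
plan(630,90,10,-10)"
```

```text
at [631.   92.4  45.5] yaw -9.9 w 49.9 t 14.8
call1 [-0.007  0.024  0.355] turn [ 0.002 -0.002  0.001]
```

View pics/w4.png

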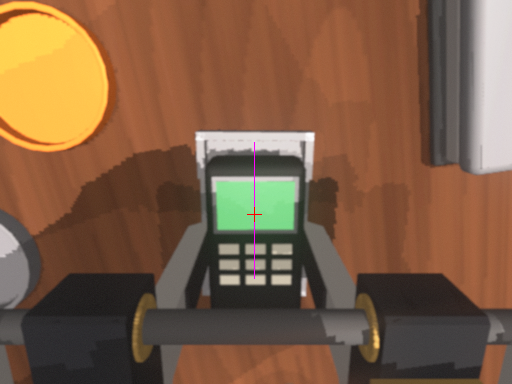

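```bash
python3 -c "
from h import *
c=get_calibration('wrist'); o=np.array([630,90]); u=np.array([np.cos(np.radians(80)),np.sin(np.radians(80))])
for uv,z in(((255,132),14),((255,156),67.8),((255,308),67.8),((303,296),14)): print('len',u@(cast(c,uv,z)[:2]-o))
for uv,z in(((196,136),14),((314,136),14),((207,170),67.8),((304,170),67.8)): print('wid',np.array([u[1],-u[0]])@(cast(c,uv,z)[:2]-o))"
```

```text
len 58.08152135985601
len 52.17060936367077
len -30.7128375130739
len -58.453514806326126
wid -36.73032746898489
wid 37.203184863392394
wid -22.85012277257524
wid 23.644358119875395
```

Emit:
arm_command --motion '[[[-0.005,0.05,0.1],[0,0,0],1],[[-0.005,0.05,0.15],[0,0,0],1],[[-0.005,0.05,0.27],[0,0,0],1],[[-0.005,0.05,0.33],[0,0,0],1],[[-0.005,0.05,0.35],[0,0,0],1],[[-0.005,0.05,0.36],[0,0,0],1],[[-0.005,0.05,0.365],[0,0,0],1],[[-0.005,0.05,0.365],[0,0,0],1]]'

```text
clock: 15.8
tcp_pos: [629.7, 87.6, 9.8]
eef_rot: [3.127, -0.27, 0.004]
wrist_force: [-5.3, -0.4, 9.2]
gripper_width: 49.8
```

Emit:
arm_command --motion '[[[0,0,0],[0,0,0],-0.3],[[0,0,0],[0,0,0],-0.4],[[0,0,0],[0,0,0],-0.5],[[0,0,0],[0,0,0],-0.5],[[0,0,-0.2],[0,0,0],-0.5],[[0,0,-0.5],[0,0,0],-0.5],[[0,0,-1],[0,0,0],-1],[[0,0,-1],[0,0,0],-1],[[0,0,-1],[0,0,0],-1]]'

```text
clock: 16.92
tcp_pos: [629.5, 87.8, 110.5]
eef_rot: [3.127, -0.27, 0.005]
wrist_force: [-0.6, 0.0, -1.4]
gripper_width: 93.5
```

```bash
python3 -c "
from h import *
plan(626,-92,125,-8)"
```

```text
at [629.5  87.8 110.5] yaw -9.9 w 93.5 t 16.93
call1 [ 0.137  0.889 -0.069] turn [ 0.002 -0.002 -0.021]
1 more of [ 0.108  0.893 -0.072]
```

Emit:
arm_command --motion '[[[0.06,0.4,-0.07],[0,0,-0.02],-1],[[0.14,0.89,-0.07],[0,0,-0.02],-1],[[0.14,0.89,-0.07],[0,0,-0.02],-1],[[0.14,0.89,-0.07],[0,0,-0.02],-1]]'

```text
clock: 17.42
tcp_pos: [627.6, -1.6, 117.3]
eef_rot: [3.131, -0.221, 0.003]
wrist_force: [-0.2, 0.8, 0.8]
gripper_width: 94.1
```

Emit:
arm_command --motion '[[[0.06,0.4,-0.07],[0,0,0],-1],[[0.11,0.89,-0.07],[0,0,0],-1],[[0.11,0.89,-0.07],[0,0,0],-1],[[0.11,0.89,-0.07],[0,0,0],-1]]'

```text
clock: 17.92
tcp_pos: [626.1, -89.5, 124.3]
eef_rot: [3.132, -0.218, 0.003]
wrist_force: [-0.1, 0.7, -0.1]
gripper_width: 94.1
```

```bash
python3 -c "
from h import *
c,f=wrist('w5',(626,-92),82,58)
m=((f.min(2)>235)*255).astype(np.uint8); cs,_=cv2.findContours(m,cv2.RETR_EXTERNAL,cv2.CHAIN_APPROX_NONE)
for q in cs:
    if cv2.contourArea(q)<800: continue
    M=cv2.minEnclosingCircle(q); print(M,cv2.contourArea(q),cast(c,M[0],58)[:2].round(1))
plan(626,-92,21,-8)"
```

```text
at [626.1 -89.1 124.4] yaw -7.9 w 93.9 t 17.98
call1 [0.    0.013 0.517] turn [ 0.001 -0.001  0.001]
1 more of [0.001 0.014 0.517]
```

View pics/w5.png

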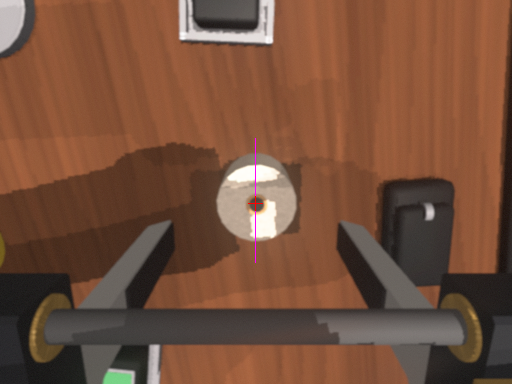

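Emit:
arm_command --motion '[[[0,0.028,0.3],[0,0,0],-1],[[0,0.028,0.5],[0,0,0],-1],[[0,0.028,0.5],[0,0,0],-1],[[0,0.028,0.5],[0,0,0],-1]]' --grip_force 20

```text
clock: 18.48
tcp_pos: [626.3, -91.6, 75.1]
eef_rot: [3.132, -0.216, 0.004]
wrist_force: [0.2, 0.9, -0.6]
gripper_width: 94.2
```

Emit:
arm_command --motion '[[[0,0,0.2],[0,0,0],-1],[[0,0,0.4],[0,0,0],-1],[[0,0,0.52],[0,0,0],-1],[[0,0,0.52],[0,0,0],-1],[[0,0,0.52],[0,0,0],1],[[0,0,0.52],[0,0,0],1],[[0,0,0.52],[0,0,0],1],[[0,0,0.52],[0,0,0],1],[[0,0,0.52],[0,0,0],1],[[0,0,0.52],[0,0,0],1],[[0,0,0.52],[0,0,0],1]]'

```text
clock: 19.85
tcp_pos: [626.6, -91.7, 23.4]
eef_rot: [3.132, -0.216, 0.005]
wrist_force: [-1.7, 0.1, 5.6]
gripper_width: 61.3
```

Emit:
arm_command --motion '[[[0,0,-0.15],[0,0,0],1],[[0,0,-0.3],[0,0,0],1],[[0,0,-0.4],[0,0,0],1],[[0,0,-0.4],[0,0,0],1]]'

```text
clock: 20.35
tcp_pos: [627.0, -91.7, 64.5]
eef_rot: [3.132, -0.216, 0.007]
wrist_force: [-0.1, -0.9, -0.9]
gripper_width: 61.7
```

```bash
python3 -c "
from h import *
plan(426.5,90.5,62,-8)"
```

```text
at [627.  -91.7  64.5] yaw -7.9 w 61.7 t 20.35
call1 [-0.745 -0.51   0.004] turn [ 0.001 -0.003  0.001]
2 more of [-0.746 -0.508  0.008]
```

Emit:
arm_command --motion '[[[-0.2,-0.12,0],[0,0,0],1],[[-0.5,-0.32,0],[0,0,0],1],[[-0.745,-0.51,0],[0,0,0],1],[[-0.745,-0.51,0],[0,0,0],1]]'

```text
clock: 20.85
tcp_pos: [558.9, -29.3, 63.9]
eef_rot: [3.132, -0.213, 0.006]
wrist_force: [-0.3, -0.5, -1.0]
gripper_width: 61.6
```

Emit:
arm_command --motion '[[[-0.2,-0.12,0],[0,0,0],1],[[-0.5,-0.32,0],[0,0,0],1],[[-0.745,-0.51,0],[0,0,0],1],[[-0.745,-0.51,0],[0,0,0],1]]'

```text
clock: 21.35
tcp_pos: [491.3, 32.2, 63.5]
eef_rot: [3.133, -0.21, 0.005]
wrist_force: [0.6, -0.8, -1.4]
gripper_width: 61.9
```

Emit:
arm_command --motion '[[[-0.2,-0.12,0],[0,0,0],1],[[-0.45,-0.3,0],[0,0,0],1],[[-0.65,-0.45,0],[0,0,0],1],[[-0.745,-0.51,0],[0,0,0],1],[[-0.745,-0.51,0],[0,0,0],1],[[-0.745,-0.51,0],[0,0,0],1]]'

```text
clock: 22.1
tcp_pos: [425.2, 91.9, 63.2]
eef_rot: [3.133, -0.211, 0.005]
wrist_force: [0.3, 0.0, -0.1]
gripper_width: 61.6
```

```bash
python3 -c "
from h import *
c,f=wrist('w6',(426.5,90.5),82,4)
plan(426.5,90.5,27.4,-8)"
```

```text
at [425.1  92.   63.2] yaw -7.7 w 61.8 t 22.15
call1 [0.014 0.012 0.358] turn [ 0.001 -0.002  0.003]
```

View pics/w6.png

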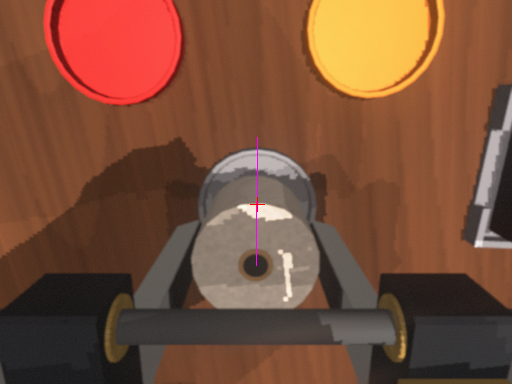

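```bash
python3 -c "
from h import *
c=get_calibration('wrist')
print(cast(c,(256,265),97.8), cast(c,(257,149),14), cast(c,(199,198),14),cast(c,(316,198),14))
u=np.array([np.cos(np.radians(82)),np.sin(np.radians(82))]); print('dish centre by far edge', cast(c,(257,149),14)[:2]-43*u)"
```

```text
[425.07824193  91.0327304   97.8       ] [431.97314143 133.7619182   14.        ] [386.28310297 104.52667683  14.        ] [469.10525967  93.25147284  14.        ]
dish centre by far edge [425.98869809  91.18039124]
```

Emit:
arm_command --motion '[[[0.012,0,0.15],[0,0,0],1],[[0.012,0,0.27],[0,0,0],1],[[0.012,0,0.33],[0,0,0],1],[[0.012,0,0.35],[0,0,0],1],[[0.012,0,0.36],[0,0,0],1],[[0.012,0,0.365],[0,0,0],1],[[0.012,0,0.365],[0,0,0],1]]'

```text
clock: 23.02
tcp_pos: [426.4, 91.8, 27.3]
eef_rot: [3.132, -0.211, 0.006]
wrist_force: [-5.2, -0.5, 13.9]
gripper_width: 61.9
```

Emit:
arm_command --motion '[[[0,0,0],[0,0,0],-0.7],[[0,0,0],[0,0,0],-0.8],[[0,0,0],[0,0,0],-0.9],[[0,0,0],[0,0,0],-0.9],[[0,0,-0.2],[0,0,0],-0.9],[[0,0,-0.5],[0,0,0],-0.9],[[0,0,-1],[0,0,0],-1],[[0,0,-1],[0,0,0],-1],[[0,0,-1],[0,0,0],-1]]'

```text
clock: 24.15
tcp_pos: [425.9, 91.8, 127.0]
eef_rot: [3.132, -0.212, 0.006]
wrist_force: [-0.3, -0.2, -0.0]
gripper_width: 93.9
```

```bash
python3 -c "
from h import *
plan(449,316,125,30)"
```

```text
at [425.9  91.8 127. ] yaw -7.7 w 93.9 t 24.15
call1 [-0.024 -0.751  0.005] turn [ 0.002 -0.002 -0.419]
2 more of [ 0.44  -0.609  0.007]
```

Emit:
arm_command --motion '[[[-0.01,-0.35,0],[0,0,-0.2],-1],[[-0.02,-0.75,0],[0,0,-0.42],-1],[[-0.02,-0.75,0],[0,0,-0.42],-1],[[-0.02,-0.75,0],[0,0,-0.42],-1],[[-0.02,-0.75,0],[0,0,-0.42],-1],[[-0.02,-0.75,0],[0,0,-0.42],-1]]'

```text
clock: 24.9
tcp_pos: [433.7, 166.3, 126.2]
eef_rot: [3.032, 0.81, 0.002]
wrist_force: [1.0, -0.4, 0.2]
gripper_width: 94.3
```

Emit:
arm_command --motion '[[[0.2,-0.3,0],[0,0,0],-1],[[0.44,-0.61,0],[0,0,0],-1],[[0.44,-0.61,0],[0,0,0],-1],[[0.44,-0.61,0],[0,0,0],-1]]'

```text
clock: 25.4
tcp_pos: [441.2, 240.6, 125.7]
eef_rot: [3.032, 0.809, 0.001]
wrist_force: [0.1, -0.1, -1.0]
gripper_width: 94.3
```

Emit:
arm_command --motion '[[[0.2,-0.3,0],[0,0,0],-1],[[0.44,-0.61,0],[0,0,0],-1],[[0.44,-0.61,0],[0,0,0],-1],[[0.44,-0.61,0],[0,0,0],-1]]'

```text
clock: 25.9
tcp_pos: [449.1, 314.0, 125.2]
eef_rot: [3.032, 0.806, 0.001]
wrist_force: [-0.4, 0.2, -0.5]
gripper_width: 93.9
```

```bash
python3 -c "
from h import *
c,f=wrist('w7',(449,316),120,58)
plan(449,316,21,30)"
```

```text
at [449.2 313.8 125.3] yaw 29.8 w 94.0 t 25.95
call1 [ 0.005 -0.012  0.521] turn [ 0.003  0.    -0.003]
1 more of [ 0.005 -0.01   0.522]
```

View pics/w7.png

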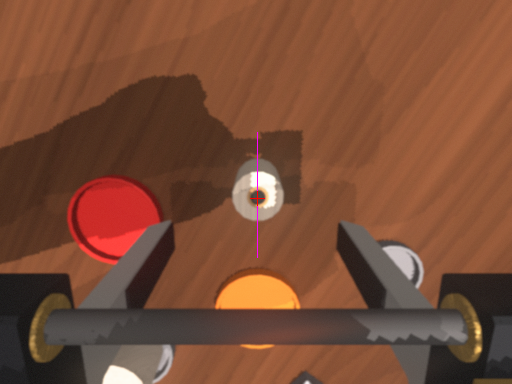

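Emit:
arm_command --motion '[[[0.01,-0.02,0.3],[0,0,0],-1],[[0.01,-0.02,0.5],[0,0,0],-1],[[0.01,-0.02,0.5],[0,0,0],-1],[[0.01,-0.02,0.5],[0,0,0],-1]]' --grip_force 15

```text
clock: 26.45
tcp_pos: [449.5, 315.9, 76.0]
eef_rot: [3.032, 0.805, 0.002]
wrist_force: [-0.1, -0.3, -0.9]
gripper_width: 94.3
```

Emit:
arm_command --motion '[[[0,0,0.2],[0,0,0],-0.5],[[0,0,0.4],[0,0,0],-0.3],[[0,0,0.53],[0,0,0],-0.2],[[0,0,0.53],[0,0,0],-0.2],[[0,0,0.53],[0,0,0],1],[[0,0,0.53],[0,0,0],1],[[0,0,0.53],[0,0,0],1],[[0,0,0.53],[0,0,0],1],[[0,0,0.53],[0,0,0],1],[[0,0,0.53],[0,0,0],1],[[0,0,0.53],[0,0,0],1]]'

```text
clock: 27.82
tcp_pos: [449.9, 316.0, 23.5]
eef_rot: [3.032, 0.805, 0.003]
wrist_force: [-1.0, -0.4, 6.3]
gripper_width: 39.7
```

Emit:
arm_command --motion '[[[0,0,-0.15],[0,0,0],1],[[0,0,-0.3],[0,0,0],1],[[0,0,-0.4],[0,0,0],1],[[0,0,-0.4],[0,0,0],1]]'

```text
clock: 28.32
tcp_pos: [450.2, 316.2, 64.4]
eef_rot: [3.033, 0.805, 0.005]
wrist_force: [0.4, -0.2, -0.3]
gripper_width: 39.8
```

```bash
python3 -c "
from h import *
plan(607.8,300,62,30)"
```

```text
at [450.2 316.2  64.4] yaw 29.7 w 39.8 t 28.32
call1 [0.644 0.461 0.016] turn [ 0.003 -0.001 -0.003]
1 more of [0.642 0.464 0.012]
```

Emit:
arm_command --motion '[[[0.2,0.14,0],[0,0,0],1],[[0.45,0.32,0],[0,0,0],1],[[0.64,0.46,0],[0,0,0],1],[[0.64,0.46,0],[0,0,0],1]]'

```text
clock: 28.82
tcp_pos: [529.7, 307.2, 64.1]
eef_rot: [3.033, 0.802, 0.005]
wrist_force: [-0.3, 0.5, -1.0]
gripper_width: 39.5
```

Emit:
arm_command --motion '[[[0.2,0.14,0],[0,0,0],1],[[0.42,0.3,0],[0,0,0],1],[[0.58,0.42,0],[0,0,0],1],[[0.64,0.46,0],[0,0,0],1],[[0.64,0.46,0],[0,0,0],1],[[0.64,0.46,0],[0,0,0],1]]'

```text
clock: 29.58
tcp_pos: [607.0, 299.4, 64.4]
eef_rot: [3.033, 0.804, 0.004]
wrist_force: [0.2, 0.1, -0.3]
gripper_width: 39.8
```

```bash
python3 -c "
from h import *
c,f=wrist('w8',(607.8,300),120,4)
plan(607.8,300,27.4,30)"
```

```text
at [607.1 299.3  64.5] yaw 29.7 w 39.8 t 29.62
call1 [ 0.008 -0.004  0.371] turn [ 0.003 -0.001 -0.004]
```

View pics/w8.png

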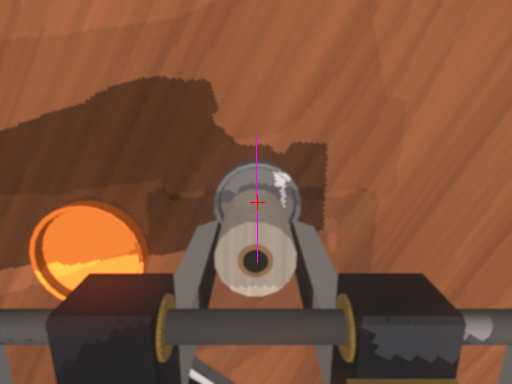

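Emit:
arm_command --motion '[[[0.008,0,0.15],[0,0,0],1],[[0.008,0,0.27],[0,0,0],1],[[0.008,0,0.34],[0,0,0],1],[[0.008,0,0.36],[0,0,0],1],[[0.008,0,0.37],[0,0,0],1],[[0.008,0,0.375],[0,0,0],1],[[0.008,0,0.375],[0,0,0],1]]'

```text
clock: 30.5
tcp_pos: [608.1, 299.7, 27.5]
eef_rot: [3.033, 0.803, 0.005]
wrist_force: [-1.9, -0.5, 5.0]
gripper_width: 39.5
```

Emit:
arm_command --motion '[[[0,0,0],[0,0,0],-0.1],[[0,0,0],[0,0,0],-0.3],[[0,0,0],[0,0,0],-0.5],[[0,0,0],[0,0,0],-0.5],[[0,0,-0.2],[0,0,0],-0.5],[[0,0,-0.5],[0,0,0],-0.5],[[0,0,-1],[0,0,0],-1],[[0,0,-1],[0,0,0],-1],[[0,0,-1],[0,0,0],-1]]'

```text
clock: 31.62
tcp_pos: [607.8, 299.9, 128.3]
eef_rot: [3.033, 0.803, 0.006]
wrist_force: [-0.4, -0.1, -0.6]
gripper_width: 93.6
```

Emit:
arm_command --motion '[[[-0.3,0,-0.5],[0,0,0],-1],[[-0.6,0,-0.9],[0,0,0],-1],[[-0.9,-0.3,-0.9],[0,0,0],-1],[[-0.9,-0.6,-0.9],[0,0,0],-1],[[-0.9,-0.6,-0.9],[0,0,0],-1]]'

```text
clock: 32.25
tcp_pos: [497.8, 309.4, 217.5]
eef_rot: [3.032, 0.808, 0.005]
wrist_force: [-0.2, -1.3, -0.5]
gripper_width: 94.5
```

Emit:
arm_command --motion '[[[-0.4,-0.4,0],[0,0,0],-1],[[-0.8,-0.8,0],[0,0,0],-1],[[-0.9,-0.9,0],[0,0,0],-1],[[-0.9,-0.9,0],[0,0,0],-1],[[-0.9,-0.9,0],[0,0,0],-1]]'

```text
clock: 32.88
tcp_pos: [376.4, 341.9, 216.6]
eef_rot: [3.033, 0.805, 0.004]
wrist_force: [0.5, -0.3, -0.7]
gripper_width: 93.9
```

```bash
python3 - <<'E'
from h import *
print(robot.state()['clock'],robot.state()['tcp_pos'])
f=grab_frame('top'); s=grab_frame('side')
cv2.imwrite('pics/top9.png',f[:,:,::-1])
a=cv2.resize(f[80:310,80:440,::-1],(780,498),interpolation=cv2.INTER_CUBIC); cv2.imwrite('pics/end.png',a)
cv2.imwrite('pics/ends.png',cv2.resize(s[100:300,130:390,::-1],(780,600),interpolation=cv2.INTER_CUBIC))
c=get_calibration('top')
# expected seated centres: top-hole of rolls at z=62, compare dark hole; handsets: screen/keys hull
for n,p in(('wide',(426.5,90.8)),('slim',(607.8,300))):
    u,v=proj(c,[*p,62]).astype(int); w=f[v-6:v+7,u-6:u+7].sum(2).astype(float); k=np.clip(np.percentile(w,60)-w-60,0,None); yy,xx=np.mgrid[v-6:v+7,u-6:u+7]
    if k.sum(): print(n,(u,v),cast(c,((k*xx).sum()/k.sum(),(k*yy).sum()/k.sum()),62).round(1),'want',p)
for n,p,h in(('terminal',(443,-300.2),21),('reader',(630,90),18)):
    u,v=proj(c,[*p,h]).astype(int); sub=f[v-32:v+33,u-45:u+46]; d=((sub.max(2)<75)*255).astype(np.uint8)
    cs,_=cv2.findContours(d,cv2.RETR_EXTERNAL,cv2.CHAIN_APPROX_NONE); q=cv2.convexHull(max(cs,key=cv2.contourArea))+[u-45,v-32]; M=cv2.moments(q)
    w=np.array([cast(c,t,h)[:2] for t in q[:,0]],np.float32); r=cv2.minAreaRect(w); b=cv2.boxPoints(r); l=max([b[1]-b[0],b[2]-b[1]],key=np.linalg.norm)
    print(n,cast(c,(M['m10']/M['m00'],M['m01']/M['m00']),h).round(1),'want',p,r[1],np.degrees(np.arctan2(l[1],l[0]))%180)
E
```

```text
32.875 [376.38150169 341.8806563  216.59141357]
wide (np.int64(211), np.int64(251)) [426.9  90.6  62. ] want (426.5, 90.8)
slim (np.int64(118), np.int64(170)) [607.9 300.3  62. ] want (607.8, 300)
terminal [ 439.4 -280.5   21. ] want (443, -300.2) (139.021240234375, 65.5543441772461) 74.46461
reader [618.   76.6  18. ] want (630, 90) (39.51301574707031, 94.6761474609375) 105.903206
```

View pics/end.png

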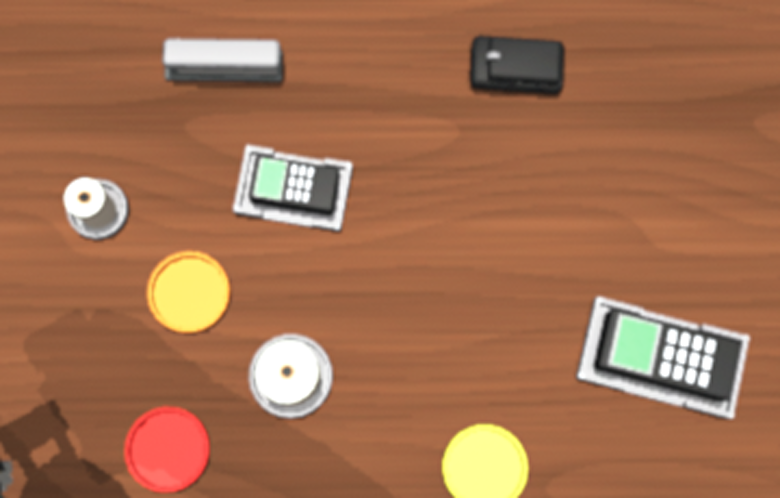

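View pics/ends.png

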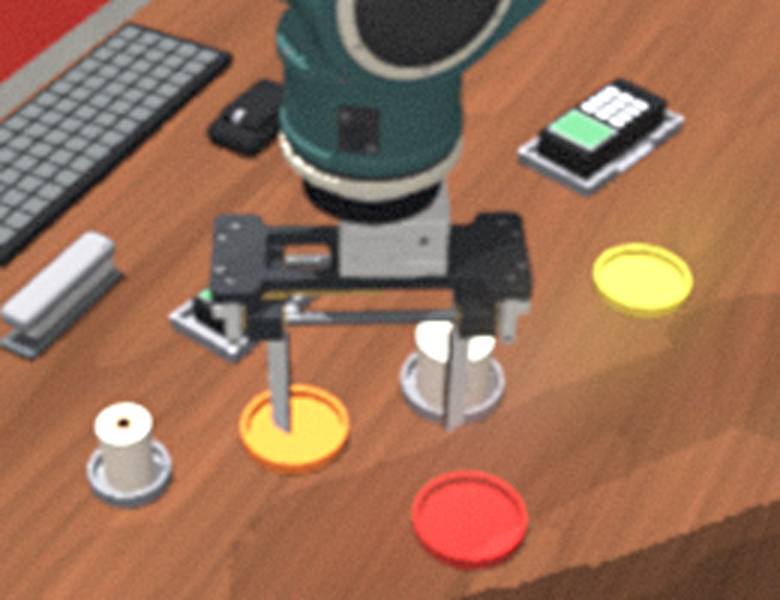

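```bash
python3 - <<'E'
from h import *
c=get_calibration('top'); A=cv2.imread('pics/top0.png')[:,:,::-1].astype(int); Bf=cv2.imread('pics/top9.png')[:,:,::-1].astype(int)
def gc(f,p,z):
    u,v=proj(c,[*p,z]).astype(int); s=f[v-26:v+27,u-35:u+36]; g=s[:,:,1]-s[:,:,0]>30
    q=cast(c,np.argwhere(g)[:,::-1].mean(0)+[u-35,v-26],z)[:2]; return q,g.sum()
for n,p0,a0,h,p1,a1 in(('terminal',(607,-310.5),117,34,(442.8,-300.2),74.5),('reader',(444,-115.8),79,28,(630,90),80)):
    q0,n0=gc(A,p0,h); q1,n1=gc(Bf,p1,h+4); rot=np.radians(a1-a0); Rm=np.array([[np.cos(rot),-np.sin(rot)],[np.sin(rot),np.cos(rot)]])
    e=q1-Rm@(q0-p0)-p1; u=np.array([np.cos(np.radians(a1)),np.sin(np.radians(a1))]); print(n,n0,n1,'err',e.round(1),'along',round(float(e@u),1),'across',round(float(e@[u[1],-u[0]]),1))
E
```

```text
terminal 370 385 err [0.9 0.2] along 0.5 across 0.8
reader 204 190 err [-0.4 -2.4] along -2.5 across 0.0
```

```bash
python3 -c "
from plant import robot
print(robot.hand_in(), robot.state()['clock'])"
```

```text
the job is handed in; nothing more can be done
the job is handed in; nothing more can be done
```

All four items are in their own-size holders: the terminal and reader flat and keys up, both rolls upright. Each was lowered to the floor, released there, and the arm withdrawn. I handed the job in at about 33 s of the 104 s allowed; the hand-in gives no verdict.

**Last checks (final top picture):**

| Item | Sideways error from holder centre |
|---|---|
| Thick roll | about 0.5 mm |
| Thin roll | about 0.3 mm |
| Terminal (from its screen) | about 1 mm |
| Reader (from its screen) | about 2.5 mm |

- **Seating:** I judged it from the finger height at release, which was about 4 mm (the holder floor) above the pick-up height for all four, and from the pictures. I did not measure resting height or tilt after release.
- **Mouse and stapler:** the arm did not go near them, and they look unmoved in the final picture. I did not measure this.
- **A check that disagreed:** a first dark-outline check put the terminal about 20 mm and the reader about 18 mm off. I set it aside because the reader outline came out the wrong size (about 40 × 95 mm) and both pictures show the handsets inside their cradles. The screen-based figures above replaced it.

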